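# Fetch the drilling jig from the flap box

### The arm

A 6-joint arm with a two-finger parallel gripper is mounted at the origin on the work surface. World frame = base frame: x ahead of the robot, y to its left, z up, the work surface at z = 0. Lengths are in mm, angles in rad, forces in N, time in s.
With the tool pointing down it reaches from about 275 to 1000 mm from the base axis. Payload 8.4 kg.
Tool frame: the origin (TCP) lies at the very end of the fingers, on their centre line; the grasp point (between the pads) lies 19 mm behind it; z points along the fingers, y is the direction in which the jaws open and shut (so a half turn about z gives the same grasp; the last joint's range is limited). The gripper opens to 85 mm and grips with 20 to 120 N. Pads are 22 mm wide; open, the fingers measure 114 mm over their backs; the gripper's body (76 mm by 85 mm) begins 54 mm behind the grasp point. The pads swing forward as they close: fully open they stand 13 mm farther back than shut.
Start: joints at [-1.164, 0.353, 1.633, -0, 1.155, -0.002], TCP at [248.442, -573.502, 231.281] pointing down, gripper open.
Joint ranges: [-2.63, 2.63], [-0.92, 2.1], [0.06, 2.66], [-1.3, 4.44], [0, 2.69], [-3.02, 3.02]. Speed limits (rad/s): [2.22, 2.22, 2.79, 3.14, 3.14, 3.14].

### API

Orientations are given as [roll, pitch, yaw] about the fixed x, y, z axes, in that order (R = Rz(yaw) Ry(pitch) Rx(roll)).
In Python, from rig import sense, grab_frame, get_calibration, sign_off, boxes_of, trace gives the robot as it stands.
- The arm moves only by the tool servo_tool, never from a script. Its argument "rows" is a list of rows, each a list of 3 entries, a list of its own where there are three numbers: the finger opening in mm, from 0 to 85.4, then the shift along the tool's x, y, z in mm, then the turn, a rotation vector about the tool's x, y, z in degrees. A call has 1 to 8 rows; each row shifts and turns the commanded pose from where the row before left it, along the tool's axes as they then stand; what a row does not reach is not made up. A row lasts 1/8 s, in which the tool goes at most 62.5 mm and 10.7 degrees, less where a joint would pass 70% of its speed; a pose out of reach is approached as far as the arm can. A call is refused whole if a number of a shift passes 62.5 or a number of a turn 10.7, either way. A call with a gripper value outside its range is refused whole. The fingers move at their own pace and stop on an object; "force" is the grip in N (left out, the last holds). Time passes only in rows, so rows that do not move let the fingers close. It gives the time, the measured TCP pose, the force and the opening at its end, in the units of the state.
- sense(): the state, without advancing time (a new reading comes with each control period).
- grab_frame(name): name is "side" or "top" or "wrist"; returns the picture (480x640x3 uint8, blue, green, red); there is no depth.
- get_calibration(name): a dict with "intrinsics" (3x3 intrinsics, pixels), "world_to_cam" (4x4, takes a point from world to camera coordinates). Camera axes: x right, y down, z forward; pixel columns grow to the right and rows downward; lengths in mm; the calibration is good to about 2 mm. A picture is of the moment at which its call begins: read the wrist's pose just before it. get_calibration takes no time and is no camera call; for the wrist camera it gives the pose at the moment of the call.
- sign_off(): hands the job in, once; it reports no verdict.
Trained networks look in the newest picture that a camera, given by its name, has taken for a name from the list of things; names that differ only in an ending like _2 or _b are one class to them, and where a whole thing is asked for, a point or a joint stands for the part that bears it (a point fixed in the world has none). Each returns a list of dicts, best first, with "conf" (0 to 1); they miss things now and then, are a little off and sometimes report something else, mostly with a low value. They report only what shows in the picture. A call takes as long as a camera call. They do not tell look-alikes from the thing itself.
- boxes_of(camera, thing): "centre" ([x, y, z] in mm, in the coordinates of the camera as it stood for that picture, good to about 4 mm: the middle of the surface that is visible of it).
- trace(camera, thing): "mask" (480x640 bool, what is visible of it).
The state is a dict: "clock": time; "qpos": joint angles; "qvel": joint speeds; "joint_efforts": joint torques, N m; "eef_pos": TCP position; "tcp_rot": TCP orientation; "contact_force": force on the tool from outside, world axes, zero at the start; "wrist_torque": the same for the moment, N m; "opening": opening from 0.0 (shut) to 1.0 (fully open).
Only numpy, scipy, OpenCV 4.12 (cv2) and the standard library are available. Lean on these libraries where they do the work, as an engineer would, in place of code of your own. Each camera call takes 0.05 s, during which the arm holds its last target. There are 200 camera calls.

### The job

Take the bench dog (the headed steel pin) that stands on the closed flap of the accessory box and stand it fully home in the large bore of the wooden rack. Then swing the flap up until it stays open about upright or further, draw the jig plate (the taller of the two plates, with a grip tongue on top) out of its slot, and finish holding it still in the gripper a few centimetres above the open jaws of the drill vise: upright, centred over the gap and in line with it, touching nothing else. The program ends while holding the plate; the dog must not topple, and the shorter plate and the other things on the bench are left where they are.

Things in the scene. Friction and masses are not known exactly. Their poses are not given: they have to be found in the camera images.
- dog: bench dog: steel pin 95 mm long, standing; shaft 20 mm in diameter with a slightly chamfered flat foot, and a head 28 mm in diameter that takes up its top 14 mm; about 0.16 kg. It starts upright on the closed flap. Origin at the centre of its foot, z up along the pin
- rack: fixed hardwood rack block 110 x 50 x 55 mm high (its x, y, z). Origin at the centre of its underside. Three vertical bores 45 mm deep in a row along its x axis: the large one at x = +34 mm, two small ones (12 mm) at x = -6 and -36 mm that hold short shanks
- rack_hole0 (a point): centre of the mouth of the rack's large bore, level with the rack's top; bore 23 mm in diameter, 45 mm deep with a closed bottom, axis vertical. Fully home, the dog's foot is 45 mm below this point
- box: fixed open-topped plywood box, 140 x 220 x 110 mm high (x, y, z), walls and floor 6 mm. Origin at the centre of its underside; its -x face is the front, towards the robot. Inside are two slots at y = +42 and -42 mm, both centred on x = -10 mm, made by 34 mm high wooden rails on the floor (slot 15 mm wide in y, 94 mm long in x); one holds the jig plate, the other the blank, which is in which varies. The flap closes it, its top 118.5 mm above the underside
- flap (a joint): angle in rad of the box's plywood flap: 0 closed (lying on the rim), 1.57 upright, stop at 1.9. Flap 140 x 220 x 8 mm, hinged on the top of the box's far (+x) wall along the box's y axis, swings up and away from the robot. Stiff friction hinge: it stays at any angle; lifting at the tab takes 3 to 5 N
- flap_tab (a point): where to grip the flap's tab: a dark wood tongue in mid-front of the flap, 24 mm wide (box y), 12 mm thick, sticking out 40 mm past the flap's front edge in the flap's plane; this point is on its centre, 28 mm past the edge, 168 mm from the hinge; it moves with the flap
- flap_hinge (a point): middle of the flap's hinge axis, on top of the box's far wall 110.5 mm above its underside; the tab point closed lies 168 mm towards the box's -x and 4 mm above it
- jig_plate: aluminium jig plate standing on edge in its slot under the flap: 90 mm long (its x), 12 mm thick (its y), 70 mm high, with three drilled holes, and above that in the middle a grip tongue 40 mm long, 12 mm thick, 24 mm high (94 mm overall, its top 100 mm above the box's underside). About 0.23 kg. Origin at the middle of its lower edge, z up. Its x axis is parallel to the box's x axis
- blank: plain aluminium plate 90 x 12 x 60 mm high without tongue, standing in the other slot; to be left. Origin at the middle of its lower edge
- vise: fixed drill vise, green with steel jaw faces, base 100 x 160 mm, 70 mm high to the jaw tops; screw and cross handle stick out on its -y side. Two jaws 100 mm long along its x axis, 44 mm apart in y. Origin at the centre of its underside
- vise_mouth (a point): middle of the gap between the vise's jaws, level with the jaw tops; its x axis runs along the gap, y across it, z up
- shank0: short dark steel shank, 10 mm in diameter, 75 mm long, standing in the rack's middle bore, 30 mm sticking out; leave. Origin at its foot
- shank1: as shank0, 65 mm long, in the rack's end bore, 20 mm sticking out; leave. Origin at its foot
- spray_can: blue can 52 mm in diameter, 160 mm high, standing; leave. Origin at its foot
- offcut: wood offcut 110 x 60 x 22 mm, lying; leave. Origin under its centre
- bench_brush: hand brush 220 mm long, lying; leave
- collar: steel collar 52 mm in diameter, 18 mm high, lying; leave. Origin under its centre
Things that resemble listed ones, but are neither listed nor needed, are in the scene too. Leave any green look-alike of the dog alone.

How it is judged:
By the outcome, as a careful person would: the job done as asked, in the order asked, and still so for the second after the job is handed in, while the arm keeps its last pose, push and grip.
It also fails if it takes over 72 s, if anything falls off the work surface, if the arm or the gripper's body presses on something with over 40 N, if the wrist force passes 120 N, or if a joint passes its speed limit or range.

## Working session

There is one attempt and no reset: what is moved stays moved. The work goes in short steps, Python scripts to look and compute and a tool call to move; the robot and the scene stay as the last step left them, time stands still between calls to the robot, and variables do not carry over. Pictures are saved under pics/ and viewed, about 8 in all and at most 12, crops included, and the job is handed in when it is done.

Besides the shell and the picture viewer there is one more tool, called by a JSON object that holds its "method" and its "body", one argument or row to a line. servo_tool: Moves the arm, as the interface text tells. Its arguments: {"type":"object","properties":{"rows":{"type":"array","items":{"type":"array"}},"force":{"type":"number"}},"required":["rows"]}

```bash
mkdir -p pics
cat > h.py <<'E'
import numpy as np, cv2
from rig import *
def toworld(cam,p):
    T=np.array(get_calibration(cam)["world_to_cam"]);return np.linalg.inv(T)@np.r_[p,1]
def proj(cam,P):
    c=get_calibration(cam);q=np.array(c["world_to_cam"])@np.r_[P,1];u=np.array(c["intrinsics"])@q[:3];return u[:2]/u[2]
def ray(cam,uv,z):
    c=get_calibration(cam);T=np.linalg.inv(np.array(c["world_to_cam"]));K=np.array(c["intrinsics"])
    d=T[:3,:3]@np.linalg.solve(K,[uv[0],uv[1],1]);o=T[:3,3];return o+d*(z-o[2])/d[2]
E
python3 - <<'E'
from h import *
s=sense();print({k:np.round(v,3) for k,v in s.items()})
for c in("top","side"):
    f=grab_frame(c);cv2.imwrite(f"pics/{c}0.png",f)
    T=np.linalg.inv(np.array(get_calibration(c)["world_to_cam"]));print(c,np.round(T[:3,3]),np.round(T[:3,2],2))
    for t in["dog","rack","box","flap_tab","vise","spray_can"]:
        for b in boxes_of(c,t)[:3]:
            P=toworld(c,b["centre"])[:3];print(c,t,round(b["conf"],2),np.round(P),np.round(proj(c,P)))
E
```

```text
{'clock': np.float64(0.0), 'qpos': array([-1.164,  0.354,  1.634,  0.   ,  1.155, -0.002]), 'qvel': array([ 0.002, -0.002,  0.001,  0.001,  0.001,  0.001]), 'joint_efforts': array([-2.0000e-03, -6.0525e+01, -3.4207e+01,  0.0000e+00,  1.0000e-02,
        0.0000e+00]), 'eef_pos': array([ 248.255, -573.069,  230.537]), 'tcp_rot': array([-3.14 , -0.   ,  0.409]), 'contact_force': array([-0.169, -0.262, -0.837]), 'wrist_torque': array([0.   , 0.027, 0.057]), 'opening': np.float64(1.0)}
top [ 452.   79. 1242.] [ 0.14  0.   -0.99]
top dog 0.68 [694. 235.  95.] [256. 200.]
top dog 0.57 [579. 278. 212.] [224. 248.]
top rack 0.86 [543. -79.  57.] [406. 274.]
top rack 0.46 [715. -61. 159.] [402. 183.]
top box 0.75 [548. 235. 116.] [254. 270.]
top box 0.74 [553. 236. 116.] [253. 267.]
top flap_tab 0.93 [556. 234. 120.] [254. 266.]
top vise 0.87 [ 550. -260.   53.] [492. 271.]
top spray_can 0.67 [717. -60. 161.] [402. 182.]
top spray_can 0.43 [547. -77.  56.] [405. 273.]
side [871. 856. 771.] [-0.27 -0.72 -0.64]
side dog 0.84 [584. 297. 182.] [368. 267.]
side dog 0.84 [697. 252.  70.] [293. 316.]
side rack 0.84 [556. -64.  37.] [307. 207.]
side box 0.69 [574. 300. 121.] [373. 293.]
side flap_tab 0.88 [557. 261. 119.] [372. 276.]
side vise 0.65 [ 565. -202.   49.] [282. 171.]
side spray_can 0.59 [731. -40. 100.] [228. 209.]
```

View pics/top0.png

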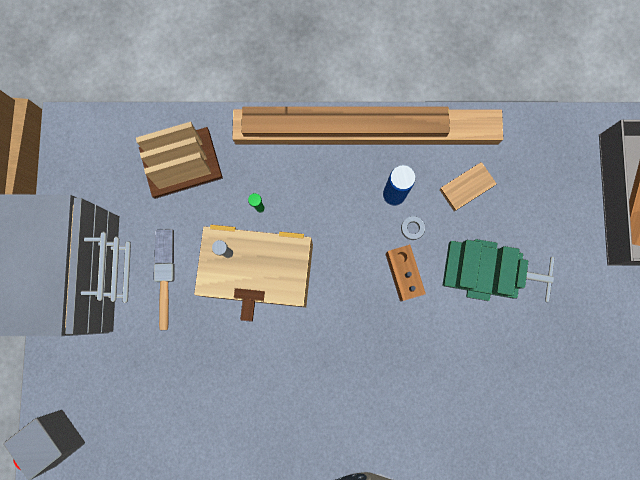

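View pics/side0.png

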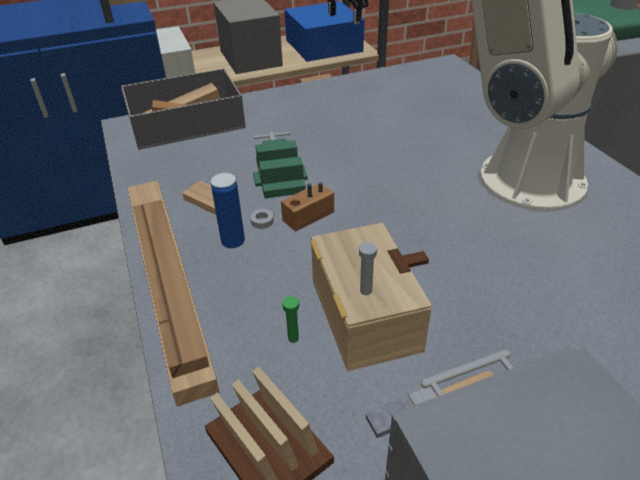

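Top view: the grey dog's head is at (221,247) on the flap, and the green look-alike at (256,200) is off the box on the bench. The grey one fits the description. The rack's large bore is at about (402,257), the vise at (487,268) and the tab at (248,305). Next I fit poses by silhouette and confirm in an enlarged crop.

```bash
cat > fit.py <<'E'
from h import *
from scipy.optimize import minimize
def fitbox(things,dims,x0,z0=0,cams=("top","side")):
    """things: thing name; dims LxWxH cuboid, base z0"""
    X,Y,Z=dims;ms={}
    V=np.array([[a*X/2,b*Y/2,z0+c*Z] for a in(-1,1) for b in(-1,1) for c in(0,1)])
    for c in cams:
        r=trace(c,things)
        if r: ms[c]=[np.array(k["mask"]) for k in r[:3]]
    def iou(p,c):
        R=np.array([[np.cos(p[2]),-np.sin(p[2])],[np.sin(p[2]),np.cos(p[2])]])
        W=V.copy();W[:,:2]=W[:,:2]@R.T+p[:2]
        uv=np.array([proj(c,w) for w in W]);m=np.zeros((480*4,640*4),np.uint8)
        cv2.fillConvexPoly(m,cv2.convexHull(((uv+.5)*4).astype(np.float32)).astype(np.int32),1)
        m=cv2.resize(m.astype(np.float32),(640,480),interpolation=cv2.INTER_AREA)
        return max((np.minimum(m,k).sum()/np.maximum(m,k).sum() for k in ms[c]))
    f=lambda p:-sum(iou((p[0],p[1],p[2]/100),c) for c in ms)
    x=np.array([x0[0],x0[1],x0[2]*100])
    best=minimize(f,x,method="Nelder-Mead",options=dict(initial_simplex=[x,x+[12,0,0],x+[0,12,0],x+[0,0,12]],maxiter=90))
    p=best.x;return np.round([p[0],p[1],p[2]/100],3),{c:round(float(iou((p[0],p[1],p[2]/100),c)),3) for c in ms}
E
cat > m.py <<'E'
from fit import *
t=grab_frame("top");grab_frame("side")
for cams in(("top",),("side",),("top","side")):
    print(cams,"rack",fitbox("rack",(110,50,55),(545,-78,-1.4),cams=cams))
    print(cams,"box",fitbox("box",(140,220,118.5),(575,235,-.08),cams=cams))
print("flap",fitbox("flap",(140,220,8),(575,235,-.08),110.5,("top",)))
for n,uv,z in[("bore",(402,257),55),("dog",(221,247),213.5)]:print(n,ray("top",uv,z))
a=cv2.resize(t[215:325,370:560],None,fx=4,fy=4,interpolation=cv2.INTER_CUBIC)
cv2.imwrite("pics/c1.png",a)
E
python3 m.py
```

```text
('top',) rack (array([548.426, -79.394,  -2.855]), {'top': 0.935})
('top',) box (array([ 5.56149e+02,  2.37283e+02, -1.04000e-01]), {'top': 0.914})
('side',) rack (array([ 5.48123e+02, -7.98690e+01,  2.83000e-01]), {'side': 0.929})
('side',) box (array([ 5.56041e+02,  2.38203e+02, -1.05000e-01]), {'side': 0.905})
('top', 'side') rack (array([ 5.4825e+02, -7.9529e+01,  2.8300e-01]), {'top': 0.935, 'side': 0.928})
('top', 'side') box (array([ 5.55923e+02,  2.37315e+02, -1.04000e-01]), {'top': 0.914, 'side': 0.904})
flap (array([ 5.56024e+02,  2.36977e+02, -1.01000e-01]), {'top': 0.911})
bore [580.44512274 -70.8853688   55.        ]
dog [581.45490625 282.55426896 213.5       ]
```

View pics/c1.png

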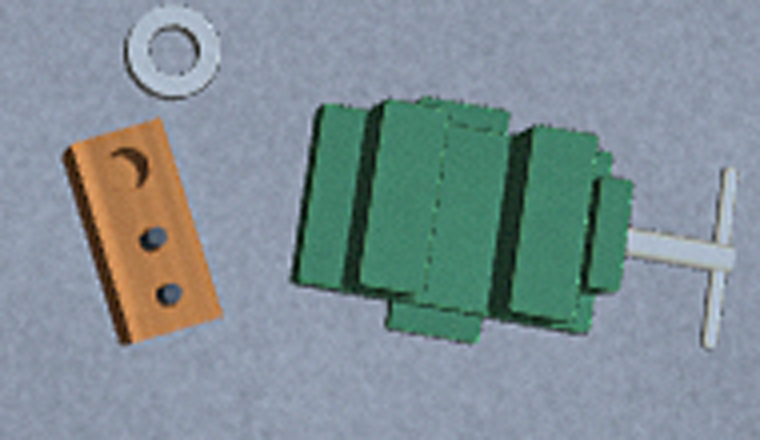

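Crop: rack bore at crop (128,168). The vise jaw gap lies between the jaw tops, about crop x 445–525 at row 210. The rack fit and the bore ray agree within 1 mm: bore (580.7, -70.3), rack yaw 0.283. Box: (556, 237), yaw -0.103. Moving above the dog now.

{"method": "servo_tool", "body": {
  "rows": [
    [85,[0,0,-20],[0,0,7.2]],
    [85,[35,-46,-11],[0,0,0]],
    [85,[35,-46,-11],[0,0,0]],
    [85,[35,-46,-11],[0,0,0]],
    [85,[35,-46,-11],[0,0,0]],
    [85,[35,-46,-11],[0,0,0]],
    [85,[35,-46,-11],[0,0,0]],
    [85,[35,-46,-11],[0,0,0]]
  ],
  "force": 40
}}

```text
clock: 2.25
eef_pos: [394.1, -194.2, 328.9]
tcp_rot: [3.141, -0.001, 0.283]
contact_force: [1.1, 0.2, -0.3]
opening: 0.992
```

{"method": "servo_tool", "body": {
  "rows": [
    [85,[35,-46,-11],[0,0,0]],
    [85,[35,-46,-11],[0,0,0]],
    [85,[35,-46,-11],[0,0,0]],
    [85,[35,-46,-11],[0,0,0]],
    [85,[35,-46,-11],[0,0,0]],
    [85,[35,-46,-11],[0,0,0]],
    [85,[35,-46,-11],[0,0,0]],
    [85,[0,0,0],[0,0,0]]
  ]
}}

```text
clock: 3.25
eef_pos: [540.0, 185.2, 405.5]
tcp_rot: [-3.141, -0.001, 0.287]
contact_force: [-0.1, -0.9, -1.5]
opening: 0.996
```

```bash
cat >> h.py <<'E'
from scipy.spatial.transform import Rotation as Ro
def go(P,R=None):
    "tool-frame shift from the measured pose to world point P"
    s=sense();Q=Ro.from_euler("xyz",s["tcp_rot"]).as_matrix()
    return np.round(Q.T@(np.array(P)-s["eef_pos"]),1)
def st():
    s=sense();print("t",round(float(s["clock"]),2),"tcp",np.round(s["eef_pos"],1),np.round(s["tcp_rot"],3),"F",np.round(s["contact_force"],1),"open",round(float(s["opening"]),3))
E
python3 - <<'E'
from h import *
st()
f=grab_frame("wrist");cv2.imwrite("pics/w1.png",f)
T=np.linalg.inv(np.array(get_calibration("wrist")["world_to_cam"]));print(np.round(T,2))
for b in boxes_of("wrist","dog"):
    P=toworld("wrist",b["centre"])[:3];print(b["conf"],np.round(P,1),np.round(proj("wrist",P)))
for b in trace("wrist","dog"):
    v,u=np.nonzero(b["mask"]);print("mask",b["conf"],u.mean(),v.mean(),len(u))
print("exp",proj("wrist",(580,280,213)))
print(go((580,280,260)))
E
```

```text
t 3.25 tcp [540.  185.2 405.5] [-3.141e+00 -1.000e-03  2.870e-01] F [-0.1 -0.9 -1.5] open 0.996
[[ 2.8000e-01 -9.2000e-01 -2.7000e-01  6.0690e+02]
 [-9.6000e-01 -2.7000e-01 -8.0000e-02  2.0284e+02]
 [-0.0000e+00  2.8000e-01 -9.6000e-01  5.4690e+02]
 [ 0.0000e+00  0.0000e+00  0.0000e+00  1.0000e+00]]
0.72 [589.8 281.  214.5] [231. 122.]
0.57 [689.7 231.8  94.3] [318.  48.]
0.23 [651.2 -99.2  17.4] [533. 160.]
mask 0.62 232.57904946653736 130.6537342386033 1031
mask 0.56 316.6306451612903 44.895161290322584 620
exp [229.26346509 133.1048255 ]
[ 67.5 -83.4 144.8]
```

View pics/w1.png

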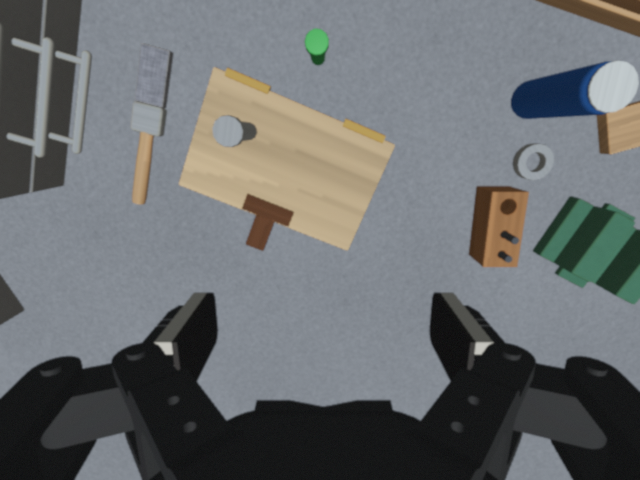

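Wrist view: the grey dog's head top is at (228,131) on the flap, and the green decoy at (316,42) is on the bench. The flap corners are at (213,68), (394,145), (349,250) and (179,185), the bore at (508,206).

Run:
```python
from h import *
d=ray("wrist",(228,131),213.5);print("dog",d.round(1),"go z270",go((d[0],d[1],270)))
c=np.array([ray("wrist",p,118.5) for p in[(213,68),(394,145),(349,250),(179,185)]]);print(c.round(1),c.mean(0))
for a,b in((0,1),(3,2),(0,3),(1,2)):print(np.linalg.norm(c[a]-c[b]).round(1),np.arctan2(*(c[b]-c[a])[[1,0]]).round(3))
print("bore",ray("wrist",(508,206),55))
```

```text
dog [581.5 281.3 213.5] go z270 [ 69.3 -84.2 134.8]
[[634.4 333.8 118.5]
 [612.6 117.8 118.5]
 [476.6 129.5 118.5]
 [497.8 347.1 118.5]] [555.35758364 232.06939332 118.5       ]
217.1 -1.672
218.7 -1.668
137.3 3.044
136.5 3.056
bore [580.11020633 -72.97581545  55.        ]
```

{"method": "servo_tool", "body": {
  "rows": [
    [85,[35,-42,20],[0,0,0]],
    [85,[34,-42,30],[0,0,0]],
    [85,[0,0,45],[0,0,0]],
    [85,[0,0,40],[0,0,0]],
    [85,[0,0,0],[0,0,0]]
  ]
}}

```text
clock: 4.03
eef_pos: [580.0, 279.4, 267.3]
tcp_rot: [3.14, 0.006, 0.282]
contact_force: [-0.1, -1.4, 0.2]
opening: 0.993
```

```bash
cat > w.py <<'E'
import sys
from h import *
n=sys.argv[1];st();f=grab_frame("wrist");cv2.imwrite(f"pics/{n}.png",f)
for t in sys.argv[2:]:
    for b in trace("wrist",t)[:2]:
        m=b["mask"].astype(np.uint8);v,u=np.nonzero(m);(x,y),r=cv2.minEnclosingCircle(np.c_[u,v].astype(np.float32))
        print(t,round(b["conf"],2),"mean",u.mean().round(1),v.mean().round(1),"bbox",u.min(),u.max(),v.min(),v.max(),"circ",round(x,1),round(y,1),round(r,1))
E
python3 w.py w2 dog; python3 -c "
from h import *
print(proj('wrist',(581.5,281.4,213.5)))
for p in((581.5,281.4,213.5),):
  for d in((14,0,0),(0,14,0)): print(proj('wrist',np.add(p,d)))"
```

```text
t 4.03 tcp [580.  279.4 267.3] [3.14  0.006 0.282] F [-0.1 -1.4  0.2] open 0.993
dog 0.85 mean 405.4 88.9 bbox 381 426 69 106 circ 403.0 88.0 25.2
dog 0.61 mean 312.6 238.5 bbox 289 335 201 270 circ 313.5 235.5 34.6
[321.52706814 256.09322457]
[328.27075736 234.01522855]
[298.43228353 249.77097601]
```

View pics/w2.png

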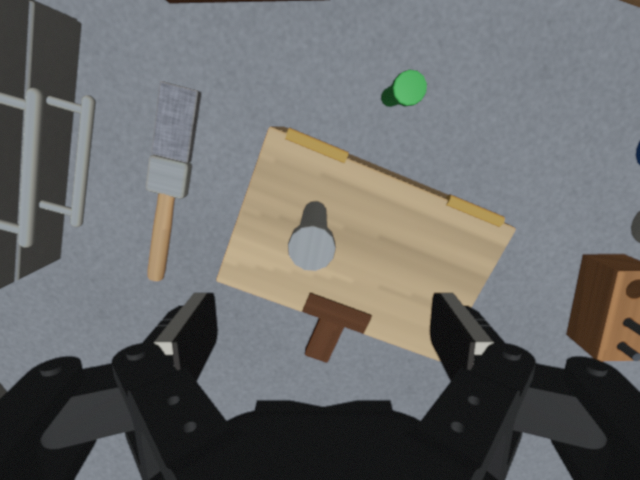

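Dog head at about (312,248), decoy at (409,88). The dog's column is about 9 px left of the finger midline (322). The arm may still have been settling, so I re-measure at rest.

```bash
cat >> h.py <<'E'
def circ(f,uv,rad,r0,r1):
    u,v=map(int,uv);g=cv2.GaussianBlur(cv2.cvtColor(f,cv2.COLOR_BGR2GRAY),(3,3),0)
    u0,v0=max(u-rad,0),max(v-rad,0);c=cv2.HoughCircles(g[v0:v+rad,u0:u+rad],cv2.HOUGH_GRADIENT,1.2,30,param1=80,param2=12,minRadius=r0,maxRadius=r1)
    return None if c is None else c[0][:2]+[u0,v0,0]
E
python3 - <<'E'
from h import *
grab_frame("wrist");grab_frame("wrist");st();f=grab_frame("wrist")
c=circ(f,(314,245),50,20,28);print(c)
for k in c:
  d=ray("wrist",k[:2],213.5);print(d.round(1),go((d[0],d[1],213.5)))
f=grab_frame("top");c=circ(f,(221,247),16,6,10);print(c,[ray("top",k[:2],213.5) for k in c] if c is not None else 0)
E
```

```text
t 4.22 tcp [582.9 281.5 272.9] [-3.141e+00 -3.000e-03  2.820e-01] F [ 0.4 -0.1  0.6] open 0.994
[[312.60000229 249.60000229  22.76000023]]
[584.2 288.4 213.5] [ 3.  -6.1 59.3]
None 0
```

{"method": "servo_tool", "body": {
  "rows": [
    [85,[3,-6,0],[0,0,0]],
    [85,[0,0,20],[0,0,0]],
    [85,[0,0,20],[0,0,0]],
    [85,[0,0,0],[0,0,0]],
    [85,[0,0,0],[0,0,0]]
  ]
}}

```text
clock: 4.95
eef_pos: [583.2, 288.5, 230.6]
tcp_rot: [-3.142, -0.0, 0.283]
contact_force: [-0.3, 0.4, -0.2]
opening: 0.994
```

Run:
```python
from h import *
f=grab_frame("wrist");st();cv2.imwrite("pics/w3.png",f)
c=circ(f,(322,290),70,24,38);print(c)
for k in c:
  d=ray("wrist",k[:2],213.5);print(d.round(1),go((d[0],d[1],213.5)))
s=sense();Q=Ro.from_euler("xyz",s["tcp_rot"]).as_matrix()
for z in(0,-19): print(proj("wrist",s["eef_pos"]+Q@[0,0,z]))
v=[sense() for i in range(3)]
```

```text
t 5.0 tcp [583.4 288.5 231. ] [-3.141e+00 -1.000e-03  2.830e-01] F [ 0.4 -0.7  1.2] open 0.993
[[324.6000061  290.20000458  32.04000092]
 [369.00000763 239.80000114  30.36000061]]
[580.3 286.7 213.5] [-3.5  0.8 17.5]
[610.3 274.2 213.5] [21.8 21.2 17.5]
[322.79338222 300.00084255]
[322.7070916  322.60072783]
```

View pics/w3.png

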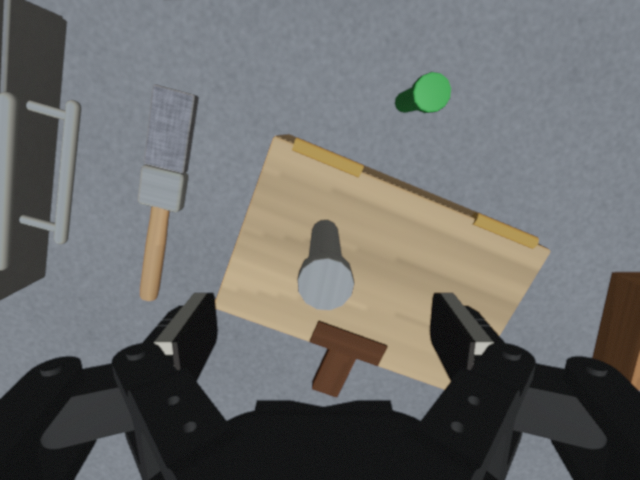

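Head centre by eye at (326,284), radius 27. That puts it within about 1.5 mm of the tool axis, so I descend and grip the head.

{"method": "servo_tool", "body": {
  "rows": [
    [85,[0,1.5,15],[0,0,0]],
    [85,[0,0,15],[0,0,0]],
    [85,[0,0,13],[0,0,0]],
    [85,[0,0,0],[0,0,0]],
    [10,[0,0,0],[0,0,0]],
    [10,[0,0,0],[0,0,0]],
    [10,[0,0,0],[0,0,0]],
    [10,[0,0,0],[0,0,0]]
  ],
  "force": 40
}}

```text
clock: 6.0
eef_pos: [583.7, 287.0, 187.9]
tcp_rot: [-3.141, -0.001, 0.283]
contact_force: [-1.4, 0.4, 2.7]
opening: 0.313
```

{"method": "servo_tool", "body": {
  "rows": [
    [10,[0,0,0],[0,0,0]],
    [10,[0,0,0],[0,0,0]],
    [10,[0,0,-8],[0,0,0]],
    [10,[0,0,-25],[0,0,0]],
    [10,[0,0,-30],[0,0,0]],
    [10,[0,0,0],[0,0,0]]
  ]
}}

```text
clock: 6.75
eef_pos: [584.5, 287.4, 252.5]
tcp_rot: [-3.141, -0.004, 0.283]
contact_force: [-0.7, 0.3, -2.3]
opening: 0.312
```

Run:
```python
from h import *
f=grab_frame("wrist");st();cv2.imwrite("pics/w4.png",f)
print(go((582.5,-70.5,250)))
for k in(50,69,85): 
  s=sense();Q=Ro.from_euler("xyz",s["tcp_rot"]).as_matrix();print(k,proj("wrist",s["eef_pos"]+Q@[0,0,k-0]))
```

```text
t 6.8 tcp [583.6 286.9 250.7] [-3.141e+00 -1.000e-03  2.830e-01] F [-0.3  0.1 -2.2] open 0.309
[-101.   342.9    0.6]
50 [322.8980403  259.87830992]
69 [322.94358149 249.1837681 ]
85 [322.97650129 241.45313391]
```

View pics/w4.png

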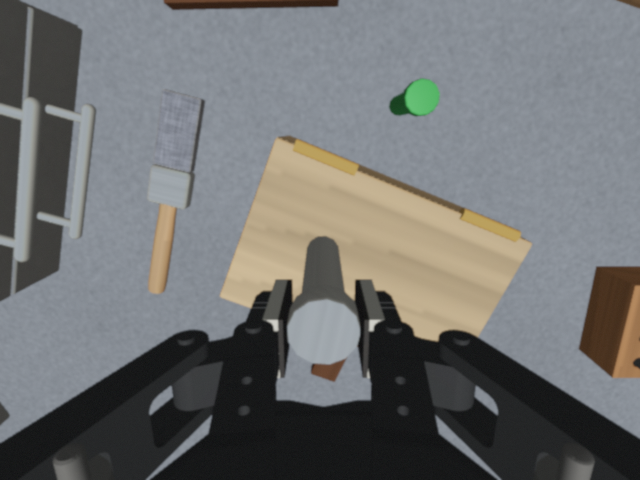

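The dog is held upright between the pads, with the head at (323,330) and the shaft end at (323,238). Carrying it to the rack, stopping 30 mm short in tool x so the bore shows.

{"method": "servo_tool", "body": {
  "rows": [
    [10,[-10,25,0],[0,0,0]],
    [10,[-20,48,0],[0,0,0]],
    [10,[-20,53,0],[0,0,0]],
    [10,[-20,53,0],[0,0,0]],
    [10,[-20,53,0],[0,0,0]],
    [10,[-20,53,10],[0,0,0]],
    [10,[-15,38,30],[0,0,0]],
    [10,[-6,20,20],[0,0,0]]
  ]
}}

```text
clock: 7.8
eef_pos: [550.8, -81.9, 187.9]
tcp_rot: [-3.141, 0.003, 0.281]
contact_force: [-0.4, 0.4, -2.2]
opening: 0.311
```

{"method": "servo_tool", "body": {
  "rows": [
    [10,[0,0,0],[0,0,0]],
    [10,[0,0,0],[0,0,0]],
    [10,[0,0,0],[0,0,0]]
  ]
}}

```text
clock: 8.18
eef_pos: [553.8, -78.4, 190.9]
tcp_rot: [3.141, -0.001, 0.284]
contact_force: [1.0, 1.1, -1.2]
opening: 0.313
```

Run:
```python
from h import *
f=grab_frame("wrist");st()
p=proj("wrist",(582,-71,55));print("exp",p,"r",proj("wrist",(593.5,-71,55))-p)
print("shank0",proj("wrist",(543.6,-82,85)))
u,v=map(int,p);c=f[max(v-75,0):v+75,u-100:u+100];cv2.imwrite("pics/w5.png",cv2.resize(c,None,fx=4,fy=4,interpolation=cv2.INTER_CUBIC));print("origin",u-100,max(v-75,0))
```

```text
t 8.22 tcp [553.8 -78.4 191. ] [ 3.141e+00 -1.000e-03  2.840e-01] F [-1.2 -0.3 -1.8] open 0.312
exp [324.03986484 185.84527704] r [  4.24937157 -14.47375931]
shank0 [323.78628412 247.36020242]
origin 224 110
```

View pics/w5.png

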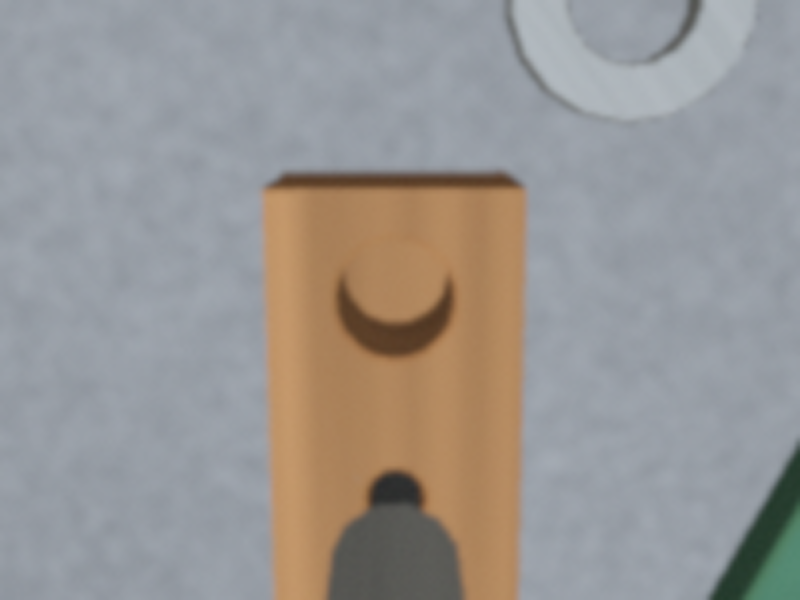

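The crop shows the bore centred at crop (395,297), which is image (322.8,184.3). The shaft is centred on the same column (395.5), and the foot's far edge is at row 235.8. Working out the x offset.

Run:
```python
from h import *
st();s=sense();Q=Ro.from_euler("xyz",s["tcp_rot"]).as_matrix()
print("foot edge pred",[proj("wrist",s["eef_pos"]+Q@[x,0,69]) for x in(10,8)])
b=ray("wrist",(322.75,184.25),55);print(b,go(b))
```

```text
t 8.22 tcp [553.8 -78.4 191. ] [ 3.141e+00 -1.000e-03  2.840e-01] F [-1.2 -0.3 -1.8] open 0.312
foot edge pred [array([322.94809597, 233.51803235]), array([322.94829643, 236.68308579])]
[582.90082977 -69.70324511  55.        ] [ 30.2  -0.2 136. ]
```

{"method": "servo_tool", "body": {
  "rows": [
    [10,[16,0,0],[0,0,0]],
    [10,[15,0,0],[0,0,0]],
    [10,[0,0,25],[0,0,0]],
    [10,[0,0,25],[0,0,0]],
    [10,[0,0,0],[0,0,0]],
    [10,[0,0,0],[0,0,0]]
  ]
}}

```text
clock: 8.98
eef_pos: [584.2, -70.3, 141.0]
tcp_rot: [3.141, -0.001, 0.283]
contact_force: [0.9, -0.2, -1.1]
opening: 0.31
```

Run:
```python
from h import *
f=grab_frame("wrist");st();cv2.imwrite("pics/w6f.png",f)
s=sense();Q=Ro.from_euler("xyz",s["tcp_rot"]).as_matrix()
print([proj("wrist",s["eef_pos"]+Q@[10,0,k]).round(1) for k in(69,85)])
p=proj("wrist",s["eef_pos"]+Q@[0,0,80])
u,v=map(int,p);c=f[v-45:v+30,u-50:u+50];cv2.imwrite("pics/w6.png",cv2.resize(c,None,fx=8,fy=8,interpolation=cv2.INTER_CUBIC));print("origin",u-50,v-45)
```

```text
t 9.03 tcp [584.4 -70.4 141.4] [ 3.141e+00 -2.000e-03  2.830e-01] F [-0.   0.  -0.5] open 0.313
[array([323. , 233.5]), array([323. , 226.7])]
origin 272 198
```

View pics/w6.png

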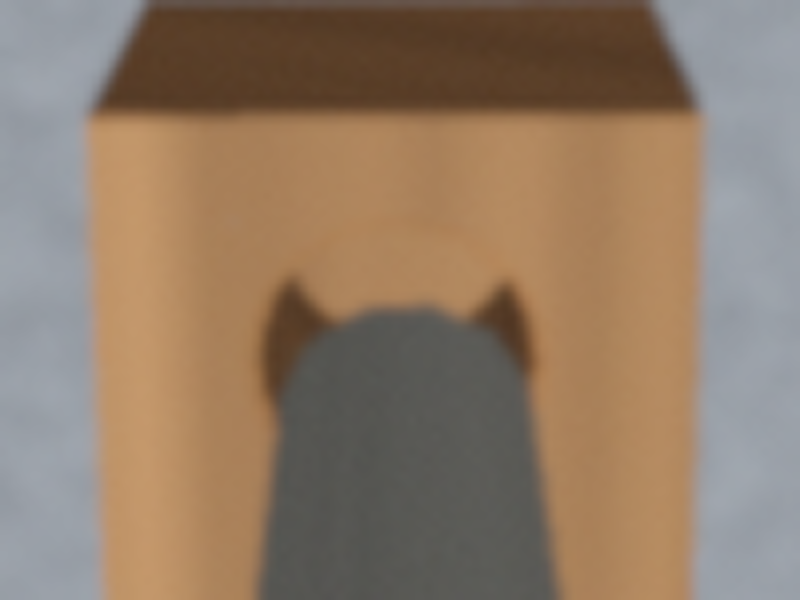

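Bore and shaft centres agree within about 0.5 mm in both directions. Lowering gently and watching the force.

{"method": "servo_tool", "body": {
  "rows": [
    [10,[0,-0.4,8],[0,0,0]],
    [10,[0,0,8],[0,0,0]],
    [10,[0,0,4],[0,0,0]],
    [10,[0,0,4],[0,0,0]],
    [10,[0,0,0],[0,0,0]]
  ]
}}

```text
clock: 9.65
eef_pos: [582.9, -70.1, 115.9]
tcp_rot: [-3.141, 0.001, 0.283]
contact_force: [0.4, 0.3, -1.7]
opening: 0.311
```

{"method": "servo_tool", "body": {
  "rows": [
    [10,[0,0,8],[0,0,0]],
    [10,[0,0,8],[0,0,0]],
    [10,[0,0,8],[0,0,0]],
    [10,[0,0,6],[0,0,0]],
    [10,[0,0,4],[0,0,0]],
    [10,[0,0,0],[0,0,0]]
  ]
}}

```text
clock: 10.4
eef_pos: [582.9, -70.0, 82.0]
tcp_rot: [-3.141, 0.001, 0.283]
contact_force: [0.1, 0.1, -1.6]
opening: 0.314
```

{"method": "servo_tool", "body": {
  "rows": [
    [10,[0,0,1.5],[0,0,0]],
    [10,[0,0,1.5],[0,0,0]],
    [10,[0,0,1],[0,0,0]],
    [10,[0,0,0],[0,0,0]],
    [10,[0,0,0],[0,0,0]]
  ]
}}

```text
clock: 11.02
eef_pos: [584.0, -70.1, 79.4]
tcp_rot: [3.141, -0.002, 0.283]
contact_force: [-0.7, 0.8, 6.4]
opening: 0.309
```

{"method": "servo_tool", "body": {
  "rows": [
    [50,[0,0,0],[0,0,0]],
    [50,[0,0,0],[0,0,0]],
    [50,[0,0,0],[0,0,0]],
    [50,[0,0,-15],[0,0,0]],
    [50,[0,0,-40],[0,0,0]],
    [50,[0,0,-60],[0,0,0]],
    [50,[0,0,0],[0,0,0]],
    [50,[0,0,0],[0,0,0]]
  ]
}}

```text
clock: 12.02
eef_pos: [583.1, -70.1, 193.9]
tcp_rot: [3.141, -0.001, 0.283]
contact_force: [0.1, -0.4, -0.5]
opening: 0.585
```

Run:
```python
from h import *
st();f=grab_frame("wrist")
s=sense();Q=Ro.from_euler("xyz",s["tcp_rot"]).as_matrix()
c=circ(f,proj("wrist",(583,-70,100)),45,18,36);print(c,"exp",proj("wrist",(583,-70,100)),proj("wrist",(583,-84,100)))
for b in trace("wrist","dog")[:2]:
    v,u=np.nonzero(b["mask"]);print(b["conf"],u.min(),u.max(),v.min(),v.max())
grab_frame("side");grab_frame("top")
for cam in("side","top"):
  for b in boxes_of(cam,"dog")[:3]: print(cam,round(b["conf"],2),toworld(cam,b["centre"])[:3].round())
# tab approach
th=-.103;print("tab",556-98*np.cos(th),236-98*np.sin(th))
```

```text
t 12.03 tcp [583.1 -70.1 193.9] [ 3.141e+00 -1.000e-03  2.830e-01] F [ 0.1 -0.4 -0.5] open 0.585
[[323.         239.40000153  18.95999908]] exp [323.26220914 237.2250486 ] [343.03737007 242.7473768 ]
0.59 303 343 208 259
side 0.58 [697. 250.  68.]
side 0.48 [583. -63.  91.]
top 0.67 [694. 235.  94.]
tab 458.51938157972893 246.07616159068053
```

The dog's head is seen at the expected place and size (radius 20 px against 20.5 predicted at z = 100), and contact came at the expected TCP height, so it is home. Next, over the flap tab.

{"method": "servo_tool", "body": {
  "rows": [
    [60,[0,0,0],[0,0,7.4]],
    [60,[0,0,0],[0,0,7.4]],
    [60,[0,0,0],[0,0,7.3]],
    [60,[-26,-50,0],[0,0,0]],
    [60,[-26,-50,0],[0,0,0]],
    [60,[-26,-50,0],[0,0,0]],
    [60,[-26,-50,0],[0,0,0]],
    [60,[-26,-50,0],[0,0,0]]
  ]
}}

```text
clock: 13.32
eef_pos: [478.4, 193.4, 192.9]
tcp_rot: [3.141, 0.0, -0.103]
contact_force: [0.1, 0.0, -0.2]
opening: 0.699
```

{"method": "servo_tool", "body": {
  "rows": [
    [60,[-27,-52,0],[0,0,0]],
    [60,[0,0,0],[0,0,0]],
    [60,[0,0,0],[0,0,0]]
  ]
}}

```text
clock: 13.7
eef_pos: [457.7, 246.3, 192.9]
tcp_rot: [3.141, 0.0, -0.101]
contact_force: [-0.8, 0.0, 0.3]
opening: 0.703
```

Run:
```python
from h import *
f=grab_frame("wrist");st();cv2.imwrite("pics/w7.png",f)
print("exp tab",proj("wrist",(458.5,246,120.5)),"end",proj("wrist",(446.5,247.2,120.5)),go((458.5,246,120.5)))
hsv=cv2.cvtColor(f,cv2.COLOR_BGR2HSV)
for b in trace("wrist","flap_tab")[:2]:
    v,u=np.nonzero(b["mask"]);print("tab",b["conf"],u.min(),u.max(),v.min(),v.max(),f[v,u].mean(0))
for b in boxes_of("wrist","flap_tab")[:2]:print(b["conf"],toworld("wrist",b["centre"])[:3])
# dark-wood pixels
m=((hsv[...,2]<110)&(hsv[...,1]>110)&((hsv[...,0]<15)|(hsv[...,0]>170))).astype(np.uint8);m[:180]=0
n,l,stt,c=cv2.connectedComponentsWithStats(m)
for i in np.argsort(-stt[1:,4])[:3]+1: print(stt[i],c[i].round(1))
```

```text
t 13.75 tcp [458.  245.7 192.9] [ 3.141  0.    -0.103] F [ 0.6 -0.7 -0.3] open 0.703
exp tab [322.6191445  246.65533618] end [322.68264213 264.81615054] [ 0.5 -0.4 72.4]
tab 0.65 115 527 0 260 [128.01091953 157.67367347 176.17963702]
0.68 [541.90887858 240.6916261  119.78089935]
[ 272  180   99   80 3890] [321. 211.]
```

View pics/w7.png

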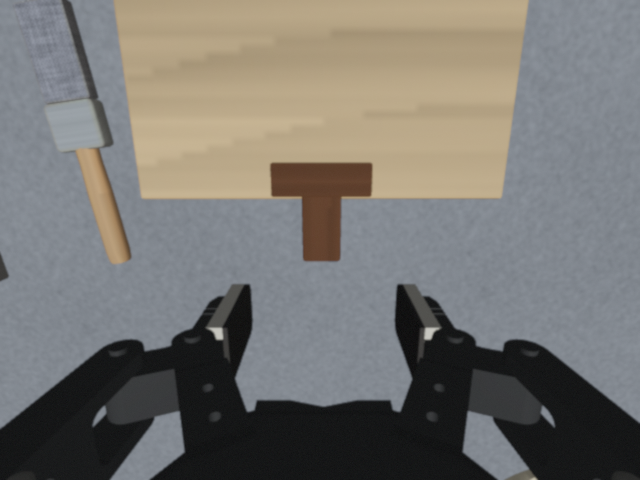

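Tab in the wrist view: columns 302–341, end at row 261. It is centred and aligned with the tool, about 2 mm further along x than planned. Descending and gripping.

{"method": "servo_tool", "body": {
  "rows": [
    [60,[2,0,30],[0,0,0]],
    [60,[0,0,35],[0,0,0]],
    [60,[0,0,32],[0,0,0]],
    [60,[0,0,0],[0,0,0]],
    [10,[0,0,0],[0,0,0]],
    [10,[0,0,0],[0,0,0]],
    [10,[0,0,0],[0,0,0]],
    [10,[0,0,0],[0,0,0]]
  ],
  "force": 40
}}

```text
clock: 14.85
eef_pos: [461.0, 247.2, 97.9]
tcp_rot: [-3.139, -0.003, -0.103]
contact_force: [-0.7, 2.5, 6.9]
opening: 0.272
```

Run:
```python
from h import *
st();A=np.linspace(0,1.75,15)
p=np.c_[-168*np.cos(A)+4*np.sin(A),-(168*np.sin(A)+4*np.cos(A))]
print(np.diff(p,axis=0).round(1).tolist())
```

```text
t 14.85 tcp [461.  247.2  97.9] [-3.139e+00 -3.000e-03 -1.030e-01] F [-0.7  2.5  6.9] open 0.272
[[1.8, -20.9], [4.4, -20.5], [6.9, -19.8], [9.3, -18.8], [11.6, -17.5], [13.7, -15.9], [15.6, -14.1], [17.2, -12.0], [18.6, -9.8], [19.7, -7.4], [20.4, -4.9], [20.9, -2.3], [21.0, 0.3], [20.8, 2.9]]
```

{"method": "servo_tool", "body": {
  "rows": [
    [10,[0.5,0,-9],[0,0,0]],
    [10,[1.3,0,-12],[0,0,0]],
    [10,[4.4,0,-20.5],[0,0,0]],
    [10,[6.9,0,-19.8],[0,0,0]],
    [10,[9.3,0,-18.8],[0,0,0]],
    [10,[11.6,0,-17.5],[0,0,0]]
  ]
}}

```text
clock: 15.6
eef_pos: [494.2, 243.7, 194.7]
tcp_rot: [-3.139, -0.001, -0.103]
contact_force: [6.8, 6.9, -12.0]
opening: 0.268
```

{"method": "servo_tool", "body": {
  "rows": [
    [10,[13.7,0,-15.9],[0,0,0]],
    [10,[15.6,0,-14.1],[0,0,0]],
    [10,[17.2,0,-12],[0,0,0]],
    [10,[18.6,0,-9.8],[0,0,0]],
    [10,[19.7,0,-7.4],[0,0,0]],
    [10,[20.4,0,-4.9],[0,0,0]],
    [10,[20.9,0,-2.3],[0,0,0]]
  ]
}}

```text
clock: 16.48
eef_pos: [618.3, 231.2, 260.8]
tcp_rot: [-3.14, 0.003, -0.102]
contact_force: [-4.0, 7.7, -4.0]
opening: 0.272
```

{"method": "servo_tool", "body": {
  "rows": [
    [10,[21,0,0.3],[0,0,0]],
    [10,[20.8,0,2.9],[0,0,0]],
    [10,[0,0,0],[0,0,0]],
    [60,[0,0,0],[0,0,0]],
    [60,[0,0,0],[0,0,0]],
    [60,[0,0,0],[0,0,0]],
    [60,[0,0,-20],[0,0,0]],
    [60,[0,0,-40],[0,0,0]]
  ]
}}

```text
clock: 17.48
eef_pos: [660.0, 225.2, 317.4]
tcp_rot: [3.14, 0.002, -0.103]
contact_force: [0.3, 0.0, -0.0]
opening: 0.702
```

{"method": "servo_tool", "body": {
  "rows": [
    [85,[-55,0,-3],[0,0,0]],
    [85,[-57,0,20],[0,0,0]],
    [85,[0,0,30],[0,0,0]],
    [85,[0,0,0],[0,0,0]],
    [85,[0,0,0],[0,0,0]]
  ]
}}

```text
clock: 18.1
eef_pos: [550.5, 237.3, 271.9]
tcp_rot: [-3.141, -0.002, -0.103]
contact_force: [0.8, -1.1, 0.8]
opening: 0.994
```

Run:
```python
from h import *
f=grab_frame("wrist");st();cv2.imwrite("pics/w8.png",f)
for n,p in dict(jigA=(552.9,279.2,100),jigB=(544.2,195.6,100)).items():
    print(n,proj("wrist",p),go(p))
for t in("jig_plate","blank"):
  for b in boxes_of("wrist",t)[:2]:print(t,b["conf"],toworld("wrist",b["centre"])[:3].round(1))
  for b in trace("wrist",t)[:2]:
    v,u=np.nonzero(b["mask"]);print(t,b["conf"],u.min(),u.max(),v.min(),v.max())
grab_frame("side")
print([ (b["conf"],toworld("side",b["centre"])[:3].round()) for b in boxes_of("side","flap")[:2]])
```

```text
t 18.15 tcp [550.7 237.2 271.9] [-3.141e+00 -2.000e-03 -1.030e-01] F [-0.4  0.2  0.3] open 0.994
jigA [276.31325601 215.06607858] [ -2.4 -41.8 171.9]
jigB [370.90897275 215.1808236 ] [ -2.5  42.3 171.8]
jig_plate 0.97 [549.7 198.   74.2]
jig_plate 0.64 355 376 158 254
blank 0.9 [553.7 279.1  60. ]
blank 0.46 [640.1 228.1 240.2]
blank 0.55 272 291 158 252
[(0.63, array([649., 260., 211.]))]
```

View pics/w8.png

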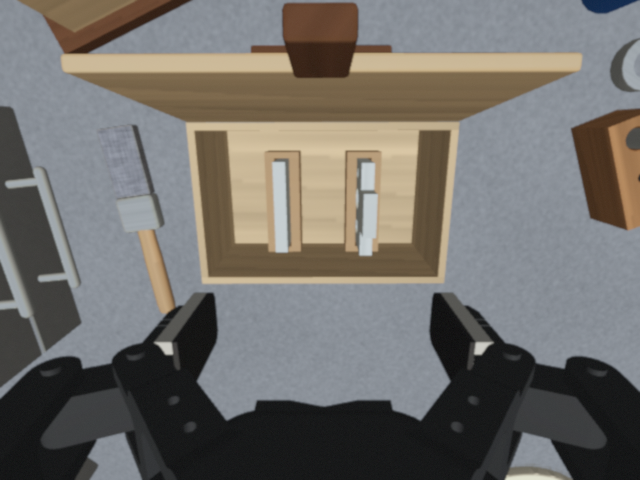

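The jig plate (with tongue) is in the right-hand slot, tongue centre at (370,214); the blank is at (281,205). The flap stays open. Moving above the tongue.

{"method": "servo_tool", "body": {
  "rows": [
    [40,[-2,41.5,0],[0,0,0]],
    [40,[0,0,45],[0,0,0]],
    [40,[0,0,45],[0,0,0]],
    [40,[0,0,35],[0,0,0]],
    [40,[0,0,0],[0,0,0]],
    [40,[0,0,0],[0,0,0]]
  ]
}}

```text
clock: 19.2
eef_pos: [543.9, 196.2, 146.4]
tcp_rot: [-3.141, -0.001, -0.103]
contact_force: [0.4, 0.1, -0.4]
opening: 0.471
```

Run:
```python
from h import *
f=grab_frame("wrist");st();cv2.imwrite("pics/w9.png",f)
s=sense();Q=Ro.from_euler("xyz",s["tcp_rot"]).as_matrix();T=s["eef_pos"];c=T+Q@[0,0,T[2]-100]
print("exp tongue top ctr",proj("wrist",c),"x ends",proj("wrist",c+Q@[20,0,0]),proj("wrist",c+Q@[-20,0,0]),"y edges",proj("wrist",c+Q@[0,6,0]))
u,v=proj("wrist",c).astype(int)
for r in(-12,0,8):
    g=cv2.cvtColor(f,cv2.COLOR_BGR2GRAY)[v+r].astype(int);print(r,v+r,g[u-30:u+30].tolist())
h=cv2.cvtColor(f,cv2.COLOR_BGR2GRAY)[:,u-2].astype(int);print(v,h[v-70:v+60:2].tolist())
```

```text
t 19.25 tcp [544.2 196.4 146.9] [-3.14e+00 -2.00e-03 -1.03e-01] F [ 0.9 -0.6 -0.1] open 0.468
exp tongue top ctr [323.19533409 261.87073619] x ends [323.20163597 227.04168279] [323.18936955 294.83546288] y edges [334.00974541 261.87436427]
-12 249 [187, 187, 187, 187, 187, 184, 177, 172, 170, 170, 170, 169, 170, 171, 169, 170, 170, 172, 182, 197, 206, 209, 209, 209, 209, 209, 209, 209, 209, 209, 209, 209, 209, 209, 209, 209, 209, 209, 209, 207, 199, 182, 172, 169, 170, 170, 170, 170, 170, 170, 170, 171, 170, 173, 178, 183, 184, 184, 185, 184]
0 261 [183, 183, 182, 182, 181, 181, 176, 172, 170, 170, 170, 169, 169, 170, 170, 170, 170, 171, 178, 193, 206, 209, 210, 209, 209, 209, 209, 209, 209, 209, 209, 209, 209, 209, 209, 209, 209, 209, 209, 207, 199, 183, 172, 170, 170, 170, 169, 169, 170, 170, 170, 169, 170, 172, 176, 179, 180, 180, 180, 180]
8 269 [191, 191, 191, 191, 190, 189, 183, 174, 169, 169, 170, 170, 170, 170, 169, 170, 170, 171, 178, 193, 206, 209, 209, 209, 209, 209, 209, 209, 209, 209, 209, 209, 210, 209, 209, 209, 208, 209, 209, 207, 200, 182, 172, 170, 169, 169, 170, 169, 170, 170, 170, 170, 171, 174, 181, 185, 185, 186, 186, 186]
261 [211, 210, 211, 211, 211, 211, 210, 211, 211, 211, 211, 211, 210, 205, 143, 112, 111, 112, 118, 193, 209, 210, 210, 209, 210, 210, 210, 209, 209, 209, 209, 209, 209, 209, 209, 209, 209, 209, 209, 209, 209, 209, 209, 209, 209, 209, 208, 209, 209, 208, 209, 208, 208, 210, 210, 210, 210, 211, 211, 211, 210, 210, 169, 97, 91]
```

Tongue is centred within 0.5 mm in y and about 1 mm in x. Descending and gripping.

{"method": "servo_tool", "body": {
  "rows": [
    [40,[-1,0,25],[0,0,0]],
    [40,[0,0,28],[0,0,0]],
    [40,[0,0,24],[0,0,0]],
    [40,[0,0,0],[0,0,0]],
    [5,[0,0,0],[0,0,0]],
    [5,[0,0,0],[0,0,0]],
    [5,[0,0,0],[0,0,0]],
    [5,[0,0,0],[0,0,0]]
  ],
  "force": 60
}}

```text
clock: 20.25
eef_pos: [543.4, 196.6, 69.9]
tcp_rot: [-3.14, -0.003, -0.103]
contact_force: [-0.2, 0.6, 7.8]
opening: 0.13
```

{"method": "servo_tool", "body": {
  "rows": [
    [5,[0,0,0],[0,0,0]],
    [5,[0,0,-6],[0,0,0]],
    [5,[0,0,-12],[0,0,0]],
    [5,[0,0,-15],[0,0,0]]
  ]
}}

```text
clock: 20.75
eef_pos: [541.9, 196.0, 102.0]
tcp_rot: [3.141, 0.0, -0.103]
contact_force: [-0.2, 0.3, -2.7]
opening: 0.124
```

{"method": "servo_tool", "body": {
  "rows": [
    [5,[0,0,-35],[0,0,0]],
    [5,[0,0,-50],[0,0,0]],
    [5,[0,0,-50],[0,0,0]],
    [5,[0,0,-40],[0,0,0]],
    [5,[0,0,-15],[0,0,0]],
    [5,[0,0,0],[0,0,0]]
  ]
}}

```text
clock: 21.5
eef_pos: [542.1, 196.1, 291.6]
tcp_rot: [-3.141, -0.001, -0.103]
contact_force: [-0.0, -0.5, -3.2]
opening: 0.128
```

Run:
```python
from h import *
st()
P=lambda x,y,z=70:ray("top",(370+x/4,215+y/4),z)[:2]
# crop c1: left jaw inner top edge ~ (450,105)-(430,295)?; right jaw inner top edge (533,127)-(512,315)
print("gapc",P(485,210));a,b=P(533,127),P(512,315);print("rjaw",a,b,np.arctan2(*(a-b)[::-1]),np.linalg.norm(a-b))
a,b=P(388,100),P(362,290);print("ljaw outer",a,b,np.arctan2(*(a-b)[::-1]),np.linalg.norm(a-b))
print(go((545,-180,290)))
```

```text
t 21.5 tcp [542.1 196.1 291.6] [-3.141e+00 -1.000e-03 -1.030e-01] F [-0.  -0.5 -3.2] open 0.128
gapc [ 557.01503928 -254.80131869]
rjaw [ 600.69509857 -281.56402603] [ 502.43415272 -266.74525426] -0.14968241275599897 99.37207594469838
ljaw outer [ 614.90698652 -206.07124011] [ 515.25808681 -189.44464771] -0.1653287443337898 101.02646578033601
[ 41.3 373.8   1.5]
```

{"method": "servo_tool", "body": {
  "rows": [
    [5,[3,26,0],[0,0,0]],
    [5,[5,50,0],[0,0,0]],
    [5,[6,58,0],[0,0,0]],
    [5,[6,58,0],[0,0,0]],
    [5,[6,58,0],[0,0,0]],
    [5,[6,58,0],[0,0,0]],
    [5,[5,42,0],[0,0,0]],
    [5,[3,24,0],[0,0,2.7]]
  ]
}}

```text
clock: 22.5
eef_pos: [542.2, -182.0, 288.4]
tcp_rot: [-3.141, 0.004, -0.152]
contact_force: [-0.6, 0.6, -3.6]
opening: 0.129
```

{"method": "servo_tool", "body": {
  "rows": [
    [5,[0,0,0],[0,0,0]],
    [5,[0,0,0],[0,0,0]]
  ]
}}

```text
clock: 22.75
eef_pos: [542.8, -179.3, 289.5]
tcp_rot: [-3.141, 0.003, -0.149]
contact_force: [1.6, 0.2, -2.9]
opening: 0.129
```

Run:
```python
from h import *
f=grab_frame("wrist");st();cv2.imwrite("pics/w10f.png",f)
p=proj("wrist",(555,-252,70));print(p)
u,v=map(int,p);x0=max(min(u-100,440),0);y0=max(v-75,0);c=f[y0:y0+150,x0:x0+200];cv2.imwrite("pics/w10.png",cv2.resize(c,None,fx=4,fy=4,interpolation=cv2.INTER_CUBIC));print("origin",x0,y0)
```

```text
t 22.8 tcp [ 543.1 -179.1  289.9] [-3.141e+00  2.000e-03 -1.490e-01] F [-0.8 -0.2 -2.4] open 0.127
[394.08765283 179.24148877]
origin 294 104
```

View pics/w10.png

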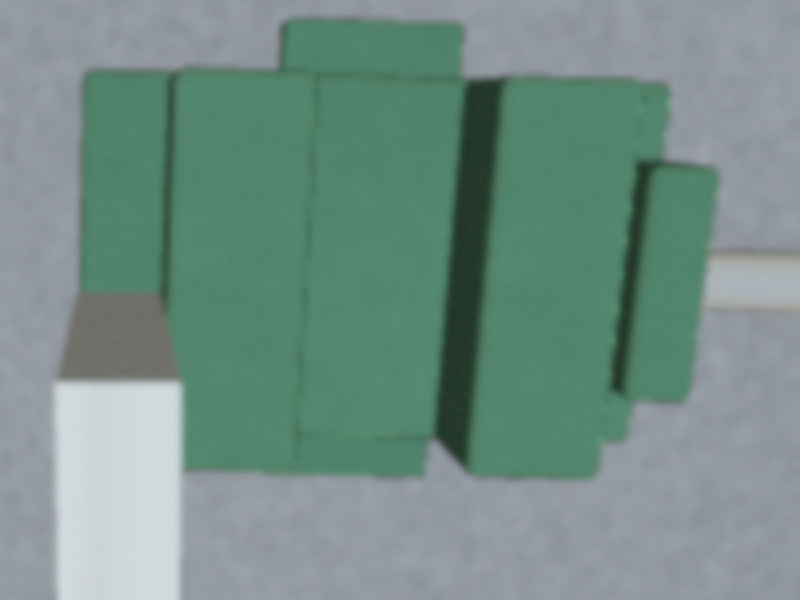

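The jaws' inner top edges run from crop (317,74) to (296,472) on the left and (505,80) to (470,474) on the right. The plate hangs clear at the lower left.

Run:
```python
from h import *
st();c=np.array([ray("wrist",(294+x/4-.4,104+y/4-.4),70) for x,y in((317,74),(296,472),(505,80),(470,474))])
print(c.round(1));m=c.mean(0)
for a,b in((0,1),(2,3)):print(np.linalg.norm(c[a]-c[b]),np.arctan2(*(c[a]-c[b])[1::-1]))
print("gap",np.linalg.norm((c[0]+c[1]-c[2]-c[3])/2),"centre",m,go((m[0],m[1],290)))
```

```text
t 22.8 tcp [ 543.1 -179.1  289.9] [-3.141e+00  2.000e-03 -1.490e-01] F [-0.8 -0.2 -2.4] open 0.127
[[ 612.3 -237.1   70. ]
 [ 515.6 -220.9   70. ]
 [ 604.2 -281.3   70. ]
 [ 508.5 -265.2   70. ]]
97.95092603357817 -0.16551578034806488
97.09930058711036 -0.16704548704082048
gap 44.897337870569174 centre [ 560.15904161 -251.13020956   70.        ] [27.6 68.7 -0.2]
```

{"method": "servo_tool", "body": {
  "rows": [
    [5,[8,20,0],[0,0,0]],
    [5,[12,30,0],[0,0,0]],
    [5,[7.5,18.5,0],[0,0,0]],
    [5,[0,0,0],[0,0,0.9]],
    [5,[0,0,30],[0,0,0]],
    [5,[0,0,35],[0,0,0]],
    [5,[0,0,0],[0,0,0]],
    [5,[0,0,0],[0,0,0]]
  ]
}}

```text
clock: 23.8
eef_pos: [561.1, -251.8, 227.4]
tcp_rot: [3.141, -0.001, -0.165]
contact_force: [-0.2, -0.4, -2.2]
opening: 0.127
```

Run:
```python
from h import *
f=grab_frame("wrist");st();cv2.imwrite("pics/w11.png",f)
g=cv2.GaussianBlur(cv2.cvtColor(f,cv2.COLOR_BGR2GRAY),(3,3),0).astype(int)
s=sense();Q=Ro.from_euler("xyz",s["tcp_rot"]).as_matrix();T=s["eef_pos"]
W=lambda x,y,z:T+Q@[x,y,T[2]-z]
for x in(40,25,10):
  for y in(-22,22):
    u,v=proj("wrist",W(x,y,70));ui,vi=int(round(u)),int(round(v))
    print("jaw edge x",x,"y",y,"pred",round(u,1),vi,f[vi,ui-12:ui+13,1].tolist())
u,v=proj("wrist",W(45,0,T[2]-64+70-0)) 
print("plate top far end",u,v);print("scale",proj("wrist",W(25,22,70))-proj("wrist",W(25,21,70)))
vi=int(v)+12;print(vi,g[vi,290:356].tolist())
```

```text
t 23.85 tcp [ 561.4 -252.   227.8] [ 3.141e+00 -2.000e-03 -1.650e-01] F [ 0.1 -0.1 -2.9] open 0.127
jaw edge x 40 y -22 pred 296.5 168 [137, 136, 137, 137, 136, 136, 136, 136, 137, 135, 134, 128, 111, 79, 68, 84, 111, 129, 133, 134, 133, 133, 133, 134, 134]
jaw edge x 40 y 22 pred 350.2 168 [133, 134, 134, 134, 133, 133, 134, 132, 124, 102, 71, 63, 82, 112, 128, 133, 137, 137, 136, 136, 136, 136, 136, 136, 136]
jaw edge x 25 y -22 pred 296.8 187 [137, 136, 136, 135, 136, 135, 135, 136, 135, 134, 131, 117, 86, 68, 77, 105, 129, 135, 133, 133, 134, 134, 135, 135, 135]
jaw edge x 25 y 22 pred 349.8 187 [137, 137, 138, 137, 136, 137, 135, 133, 118, 84, 62, 71, 101, 124, 132, 134, 136, 136, 135, 134, 136, 136, 136, 136, 136]
jaw edge x 10 y -22 pred 297.2 204 [137, 136, 137, 137, 138, 138, 139, 137, 137, 136, 134, 121, 93, 71, 79, 107, 131, 137, 138, 138, 138, 145, 176, 207, 219]
jaw edge x 10 y 22 pred 349.4 204 [217, 205, 178, 148, 138, 138, 139, 138, 130, 106, 72, 64, 84, 112, 129, 135, 137, 138, 138, 137, 137, 137, 137, 137, 137]
plate top far end 323.24704779208975 199.43066594234094
scale [1.20449935e+00 2.73152023e-04]
211 [118, 117, 117, 117, 116, 113, 102, 82, 66, 69, 88, 109, 117, 119, 119, 121, 134, 162, 193, 212, 218, 219, 218, 217, 216, 215, 214, 213, 213, 213, 214, 214, 215, 215, 216, 216, 216, 217, 217, 218, 219, 219, 219, 218, 218, 218, 217, 212, 197, 169, 139, 123, 120, 119, 115, 103, 82, 64, 63, 79, 100, 113, 118, 120, 121, 121]
```

Centred within about 0.3 mm across the gap, and yaw within about 1°. Lowering to about 35 mm above the jaws.

{"method": "servo_tool", "body": {
  "rows": [
    [5,[0,0,15],[0,0,0.4]],
    [5,[0,0,20],[0,0,0]],
    [5,[0,0,15],[0,0,0]],
    [5,[0,0,8],[0,0,0]],
    [5,[0,0,0],[0,0,0]],
    [5,[0,0,0],[0,0,0]],
    [5,[0,0,0],[0,0,0]]
  ]
}}

```text
clock: 24.72
eef_pos: [560.9, -252.1, 168.7]
tcp_rot: [3.141, -0.001, -0.172]
contact_force: [0.0, 0.1, -2.9]
opening: 0.13
```

Run:
```python
from h import *
f=grab_frame("wrist");st();cv2.imwrite("pics/w12.png",f)
s=sense();Q=Ro.from_euler("xyz",s["tcp_rot"]).as_matrix();T=s["eef_pos"]
W=lambda x,y,z:T+Q@[x,y,T[2]-z]
for x in(40,25):
  e=[]
  for y in(-22,22):
    u,v=proj("wrist",W(x,y,70));ui,vi=int(round(u)),int(round(v));r=f[vi,ui-14:ui+15,1].astype(float)
    w=np.clip(120-r,0,None);e.append((w*np.arange(ui-14,ui+15)).sum()/w.sum())
  print(x,"bands",np.round(e,1),"mid",round(np.mean(e),2))
for y in(-32,32):
  for x in(50,):
    u,v=proj("wrist",W(x,y,70)).round().astype(int);print("end",y,v,f[v-14:v+14,u].tolist()[::2])
print("px/mm along",proj("wrist",W(50,0,70))-proj("wrist",W(51,0,70)))
u,v=proj("wrist",W(45,0,T[2]+6));print("shoulder far end pred",u,v,f[int(v)-12:int(v)+14,int(u),1].tolist())
grab_frame("side");grab_frame("top")
for t in("dog","jig_plate","blank","vise"):
  for c in("side","top"):
    print(t,c,[(round(b["conf"],2),toworld(c,b["centre"])[:3].round().tolist()) for b in boxes_of(c,t)[:2]])
st()
```

```text
t 24.77 tcp [ 560.8 -252.1  168.7] [ 3.141e+00 -1.000e-03 -1.720e-01] F [-0.2 -0.6 -2.5] open 0.133
40 bands [291.5 353.3] mid 322.42
25 bands [292.1 352.9] mid 322.51
end -32 162 [[165, 157, 151], [169, 161, 154], [169, 161, 154], [167, 159, 152], [155, 147, 140], [75, 84, 64], [53, 70, 43], [53, 68, 44], [64, 84, 52], [100, 128, 81], [111, 136, 85], [116, 139, 87], [117, 139, 86], [118, 140, 87]]
end 32 162 [[168, 160, 154], [167, 159, 153], [166, 158, 152], [165, 157, 151], [159, 152, 145], [88, 93, 77], [53, 69, 43], [51, 66, 41], [61, 81, 50], [100, 128, 81], [113, 138, 86], [117, 140, 87], [116, 138, 86], [116, 139, 86]]
px/mm along [-3.76687213e-04  1.55418175e+00]
shoulder far end pred 323.25123891689236 199.4460650352636 [118, 119, 117, 117, 116, 117, 117, 119, 118, 119, 119, 134, 174, 208, 219, 221, 221, 220, 221, 221, 221, 221, 221, 221, 221, 221]
dog side [(0.9, [699.0, 246.0, 66.0]), (0.67, [585.0, -63.0, 86.0])]
dog top [(0.51, [700.0, 233.0, 93.0]), (0.46, [578.0, -72.0, 102.0])]
jig_plate side []
jig_plate top [(0.75, [541.0, -247.0, 159.0]), (0.45, [640.0, 226.0, 204.0])]
blank side [(0.7, [553.0, 284.0, 64.0])]
blank top [(0.71, [553.0, 281.0, 69.0])]
vise side [(0.91, [570.0, -200.0, 54.0])]
vise top [(0.76, [547.0, -218.0, 29.0])]
t 25.27 tcp [ 560.5 -251.9  168.1] [-3.142  0.    -0.172] F [ 0.1 -0.1 -3.4] open 0.13
```

{"method": "servo_tool", "body": {
  "rows": [
    [5,[-1.8,-0.5,0],[0,0,0]],
    [5,[0,0,0],[0,0,0]],
    [5,[0,0,0],[0,0,0]],
    [5,[0,0,0],[0,0,0]]
  ]
}}

```text
clock: 25.78
eef_pos: [558.8, -251.1, 168.1]
tcp_rot: [-3.142, -0.0, -0.172]
contact_force: [0.7, 0.9, -2.1]
opening: 0.13
```

```bash
python3 -c "
from h import *
st();print(np.abs(sense()['qvel']).max());print(sign_off())"
```

```text
t 25.77 tcp [ 558.8 -251.1  168.1] [-3.142 -0.    -0.172] F [ 0.7  0.9 -2.1] open 0.13
0.002405435822811818
the job is handed in; nothing more can be done
None
```

The job is handed in at 25.8 s: the dog is in the large bore, the flap stays open, and the arm is holding the jig plate still over the vise.

- **Dog:** It went into the bore with almost no force and met the bottom at the expected height, with about 6 N. The wrist camera then showed its head at the place and size expected for fully home. Later network reports from the top and side cameras agreed to within several millimetres. I did not view another picture of it after that.
- **Flap:** I swung it to about 1.75 rad by the arm's path. It was still open, by itself, in the wrist picture taken after release.
- **Jig plate:** It came out of the −y slot and hangs upright, its lower edge about 35 mm above the jaw tops. Before a last small correction it was about 0.5 mm off centre across the gap and about 2 mm along it, and within about half a degree of the gap's direction. The force reading at the end was only the plate's weight.
- **Left alone:** The blank was still reported in its slot. The green look-alike was not touched.

**Checks that disagreed or were missing:**
- The top camera placed things about 3 to 5 mm differently from the wrist camera; I relied on the wrist camera.
- The side camera did not report the jig plate at the end.
- I did not take a new picture after the last 2 mm correction.

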